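Mount a jade blank on the carving stand's ball

TASK

Pick up the socket head that carries the jade block, lower it level onto the steel ball of the green carving stand and press it down, firmly but never harder than about 15 N, until its spring jaws have snapped over the ball and it sits fully home on the stand's collar. Then press its red latch lever all the way down so that the head is locked on. Leave everything else on the bench where it is.

Things in the scene. Friction and masses are not known exactly. Their poses are not given: they have to be found in the camera images.
- head: Loose socket head, 0.55 to 0.85 kg. Origin: centre of its underside; z up, x towards its lever. Steel flange 88 mm across, 8 mm thick, with a 48 mm hole below; grey bell 62 mm across up to z 46 mm; on it a green jade block. Seated, its flange rests flat on the stand's collar and the ball's centre is on its z axis at z 24 mm. Any yaw on the ball is right. It stands on the bench at the start.
- latch (a joint): Lever of the head, rad: 0 raised (0.9 rad above level), 0.9 fully down (level). Hinge line along the head's y at x 30, z 34 mm in the head's frame. Stays where left; turns under 0.1 N m (straight down at the tip: 5 N raised, 3 N level). Its tongue goes under the ball: with the head not home it stops short or tilts the head; if lowered before the head is on, it keeps the ball out.
- latch_tip (a point): Point on the upper face of the red lever paddle (16 mm wide, 6 mm thick, 40 mm long), 38 mm from the hinge line, near the free end. With the lever down it lies at x 68, z 38 mm in the head's frame; upper face 4 mm above the hinge line.
- stand: Fixed ball stand. Origin: centre of its underside. Green base 100 x 100 x 32 mm; on its z axis a steel post with a round collar 90 mm wide and a ball 30 mm wide on a 16 mm neck. The post's height is not in this pose: the collar's top is 60 to 100 mm above the origin; the ball's centre is 24 mm above it. Only the collar's rubber face gives, 1 mm per 12 N.
- carved_a: Bystander: pierced green stone ball, 66 mm across, on a cork foot. Origin under its centre.
- carved_b: Bystander: pierced grey-green stone ball, 56 mm across, on a cork foot. Origin under its centre.
- paste_jar: Bystander: white jar with yellow cap, 52 mm across, 60 mm high. Origin under its centre.
- brush: Bystander: brush lying on the bench, 160 mm long along its x axis.
- grit_cup: Bystander: open steel cup, 68 mm across, 50 mm high. Origin under its centre.
- stone_slab: Bystander: sawn pale green stone slab, 100 x 60 x 22 mm. Origin under its centre.
- head_grip (a point): Centre of the jade block, 65 mm above the head's origin: 42 x 42 mm, square to the head's x and y, from 46 to 84 mm above the origin, domed to 94 mm. It is the grip: take it by the sides facing +y and -y with fingertips not below 48 mm, as the raised lever stands on the +x side.
- head_mouth (a point): On the head's axis, 24 mm above its origin: where the ball's centre must come. Three spring jaws meet the ball about 12 mm above the seat. Resistance, weight included, rises to 13 to 18 N at 7 mm, then falls to about 8 N before the flange meets the collar; weight alone does not seat it. A push over about 15 N there may harm it: all head-stand contact forces must sum to under 57 N.
There are look-alikes about, which are no part of the job. What is shaped like the head but pink or purple is not meant.

How it is judged (in metres and radians):
On the way, in this order (a step that is already met when the one before it is completed fails the run):
1. the head stands on the stand, over its ball, with its lever still up (horizontal distance between head and stand below 0.005 m and height (world z) of head below 0.116 m and angle between head's own z axis and vertical below 0.08 rad and contact force between head and stand above 1 N and value of joint latch below 0.4 rad), for 0.2 s.
2. the lever has been pressed down with the head in place (value of joint latch above 0.85 rad and horizontal distance between head and stand below 0.003 m and height (world z) of head below 0.1025 m), for 0.2 s.
At the end, for the whole second after the job is handed in: The head sits upright on the stand (within 0.05 rad), its axis within 3 mm of the stand's, its underside 55 to 102.5 mm above the bench, the latch lever at 0.85 rad or more (possible only with the ball fully home), at rest (all of step 2 and height (world z) of head above 0.055 m and angle between head's own z axis and vertical below 0.05 rad and linear speed of head below 0.01 m/s); the robot touches nothing.
It fails at once if the contact forces between head and stand (jaws, weight and push together) add up to more than 57 N (contact force between head and stand above 57 N).
It fails at once if a bystander is moved by more than 25 mm (distance of any of carved_a, carved_b, paste_jar, brush, grit_cup, stone_slab from where it was at the start of the episode above 0.025 m).
It also fails if it takes over 51 s, if anything falls off the work surface, if the arm or the gripper's body presses on something with over 40 N, if the wrist force passes 120 N, or if a joint passes its speed limit or range.

ROBOT

A 6-joint arm with a two-finger parallel gripper is mounted at the origin on the work surface. World frame = base frame: x ahead of the robot, y to its left, z up, the work surface at z = 0. Lengths are in mm, angles in rad, forces in N, time in s.
With the tool pointing down it reaches from about 350 to 775 mm from the base axis. Payload 7.3 kg.
Tool frame: the origin (TCP) lies at the very end of the fingers, on their centre line; the grasp point (between the pads) lies 19 mm behind it; z points along the fingers, y is the line along which they close (so a half turn about z gives the same grasp; the last joint's range is limited). The gripper opens to 92 mm and grips with 3 to 60 N. Pads are 19 mm wide; open, the fingers measure 130 mm over their backs; the gripper's body (75 mm by 190 mm) begins 47 mm behind the grasp point.
Start: joints at [-1.419, 0.342, 1.524, -0, 1.275, -0.146], TCP at [154.067, -501.905, 226.741] pointing down, gripper open.
Joint ranges: [-2.53, 2.53], [-0.77, 2.02], [0.04, 2.7], [-1, 4.14], [0.28, 2.66], [-3.11, 3.11]. Speed limits (rad/s): [2.57, 2.57, 3.14, 3.14, 3.14, 3.14].

INTERFACE

Orientations are given as [roll, pitch, yaw] about the fixed x, y, z axes, in that order (R = Rz(yaw) Ry(pitch) Rx(roll)).
In Python, from plant import get_obs, vision, workorder gives the robot as it stands.
- The arm moves only by the shell command python3 -m pendant 'ROWS' [OPENING]. ROWS is a JSON object of lists of equal length, an entry for each row: "dp": the shift along the tool's x, y, z in m, a list of three; "rotation": the turn, a rotation vector about the tool's x, y, z in rad, a list of three. A call has 1 to 8 rows; each row is the pose to reach, as a shift and turn from the pose commanded when the call began, along the tool's axes at that moment; what a row does not reach only later rows make up. A row lasts 1/8 s, in which the tool goes at most 62.5 mm and 10.7 degrees, less where a joint would pass 70% of its speed; a pose out of reach is approached as far as the arm can. A call with a gripper value outside its range is refused whole. OPENING is the finger opening in m, from 0 to 0.0918, set as the call begins (- or left out, the last holds). The fingers move at their own pace and stop on an object; the grip force is fixed at half the most. Time passes only in rows, so rows that repeat a pose let the fingers close. It gives the time, the measured TCP pose, the force, the opening and the grip force at its end, in the units of the state.
- get_obs(): the state, without advancing time (a new reading comes with each control period).
- vision.capture(name): name is "scene" or "top" or "wrist"; returns a dict with "pixels" (420x560x3 uint8, red, green, blue), "vfov" (degrees; the focal length in pixels is half the picture's height over the tangent of half this angle, whatever the lens; pixels are square), "cx", "cy" (the principal point, pixels), "dist" ([k1, k2, p1, p2, k3] as OpenCV has them; the pictures are not rectified), "pose" (4x4, takes a point from camera to world coordinates); the wrist camera has in their place "T_tool_cam" (4x4, takes a point from camera to tool coordinates, whose origin is the TCP and whose axes are the flange's). Camera axes: x right, y up, looking along -z (the intrinsics and any distortion apply to the point x, -y, -z); pixel columns grow to the right and rows downward; lengths in mm; the calibration is good to about 2 mm. A picture is of the moment at which its call begins: read the wrist's pose just before it. There is no depth.
- workorder.close_job(): hands the job in; it is judged then, once.
The state is a dict: "time": time; "joint_positions": joint angles; "dq": joint speeds; "tau": joint torques, N m; "tool_pos": TCP position; "tcp_rot": TCP orientation; "contact_force": force on the tool from outside, world axes, zero at the start; "moment": the same for the moment, N m; "grip_width": finger opening in mm; "finger_force": force on a finger pad.
Only numpy, scipy, OpenCV 4.12 (cv2) and the standard library are available. Lean on these libraries where they do the work, as an engineer would, in place of code of your own. Each camera call takes 0.05 s, during which the arm holds its last target. There are 200 camera calls.

## Working session

There is one attempt and no reset: what is moved stays moved. The work goes in short steps, Python scripts to look and compute and a shell command to move; the robot and the scene stay as the last step left them, time stands still between calls to the robot, and variables do not carry over. Pictures are saved under pics/ and viewed, at most 10 in all, crops included, and the job is handed in when it is done.

```bash
ls; mkdir -p pics; cat > h.py <<'E'
import numpy as np, cv2, json
from plant import get_obs, vision, workorder
from scipy.spatial.transform import Rotation as R
def toolT(o):
    T=np.eye(4);T[:3,:3]=R.from_euler('xyz',o['tcp_rot']).as_matrix();T[:3,3]=o['tool_pos'];return T
def cap(name):
    o=get_obs();c=vision.capture(name)
    if 'pose' in c: T=np.array(c['pose'])
    else: T=toolT(o)@np.array(c['T_tool_cam'])
    p=np.array(c['pixels'],np.uint8);f=p.shape[0]/2/np.tan(np.radians(c['vfov'])/2)
    K=np.array([[f,0,c['cx']],[0,f,c['cy']],[0,0,1]])
    return dict(p=p,T=T,K=K,d=np.array(c['dist'],float))
def save(c,fn): cv2.imwrite(fn,c['p'][:,:,::-1])
def ray(c,uv):
    n=cv2.undistortPoints(np.array(uv,float).reshape(-1,1,2),c['K'],c['d']).reshape(-1,2)
    v=np.c_[n[:,0],-n[:,1],-np.ones(len(n))]@c['T'][:3,:3].T
    return c['T'][:3,3],v
def plane(c,uv,z):
    o,v=ray(c,uv);return o+v*((z-o[2])/v[:,2])[:,None]
def proj(c,P):
    q=(np.array(P,float).reshape(-1,3)-c['T'][:3,3])@c['T'][:3,:3]
    q=q*[1,-1,-1];return cv2.projectPoints(q,np.zeros(3),np.zeros(3),c['K'],c['d'])[0].reshape(-1,2)
def tri(cs,uvs):
    A=np.zeros((3,3));b=np.zeros(3);L=[]
    for c,u in zip(cs,uvs):
        o,v=ray(c,u);v=v[0]/np.linalg.norm(v[0]);M=np.eye(3)-np.outer(v,v);A+=M;b+=M@o;L.append((M,o))
    x=np.linalg.solve(A,b);return x,[np.linalg.norm(M@(x-o)) for M,o in L]
E
python3 - <<'E'
from h import *
o=get_obs();print({k:np.round(v,3) for k,v in o.items()})
for n in ['scene','top']:
    c=cap(n);save(c,f'pics/{n}0.png');print(n,c['T'][:3,3],c['K'][0,0],c['d'])
E
```

```text
pics
{'time': np.float64(0.0), 'joint_positions': array([-1.419,  0.343,  1.525, -0.   ,  1.275, -0.146]), 'dq': array([-0.001, -0.001,  0.001, -0.002,  0.002, -0.001]), 'tau': array([ 1.0000e-03, -4.3124e+01, -2.4422e+01,  7.2000e-02,  5.6000e-02,
       -0.0000e+00]), 'tool_pos': array([ 153.996, -501.483,  226.05 ]), 'tcp_rot': array([-3.14 , -0.   ,  0.298]), 'contact_force': array([ 0.739, -0.272,  0.551]), 'moment': array([0.011, 0.009, 0.023]), 'finger_force': np.float64(0.0), 'grip_width': np.float64(91.795)}
scene [1554.37956504   44.39194179  816.65565951] 448.9185137702004 [-0.13002719  0.          0.          0.          0.        ]
top [ 478.84213794  -17.61680291 1229.17306726] 488.97760233579737 [-0.09781008  0.          0.          0.          0.        ]
```

View pics/scene0.png

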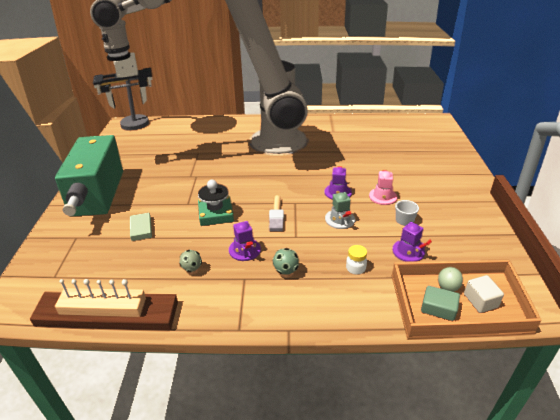

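View pics/top0.png

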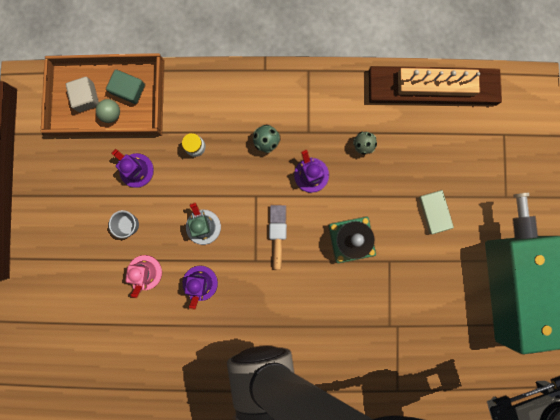

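The jade-and-grey head is at scene (341,210) and top (203,225). The look-alikes are purple at top (134,169), (312,174) and (200,284), and pink at top (143,272). Only the one at (203,225) has a green block, a grey bell and a steel flange. The stand is at top (355,240) and scene (213,200). I'll confirm with a crop and measure.

```bash
python3 - <<'E'
from h import *
t=cap('top');s=cap('scene')
a=cv2.resize(t['p'][180:270,160:250],(400,400),interpolation=cv2.INTER_CUBIC)
b=cv2.resize(s['p'][165:235,305:375],(400,400),interpolation=cv2.INTER_CUBIC)
d=cv2.resize(t['p'][205:275,320:390],(400,200),interpolation=cv2.INTER_CUBIC)
cv2.imwrite('pics/crop1.png',np.hstack([a,b])[:,:,::-1])
a=cv2.resize(t['p'][205:275,320:390],(400,400),interpolation=cv2.INTER_CUBIC)
b=cv2.resize(s['p'][165:235,180:250],(400,400),interpolation=cv2.INTER_CUBIC)
cv2.imwrite('pics/crop2.png',np.hstack([a,b])[:,:,::-1])
for n,c,u in [('headtop',t,(203,225)),('st',t,(355,240))]:
    print(n,[plane(c,u,z).round(0).tolist() for z in (0,80)])
E
```

```text
headtop [[[511.0, 189.0, 0.0]], [[509.0, 176.0, 80.0]]]
st [[[474.0, -193.0, 0.0]], [[474.0, -182.0, 80.0]]]
```

View pics/crop1.png

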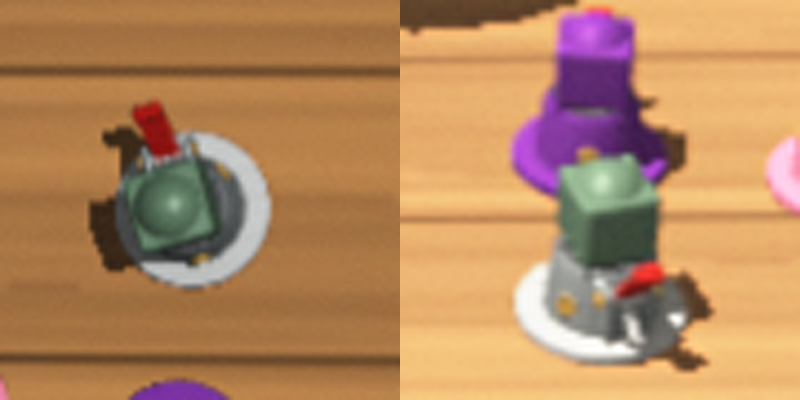

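View pics/crop2.png

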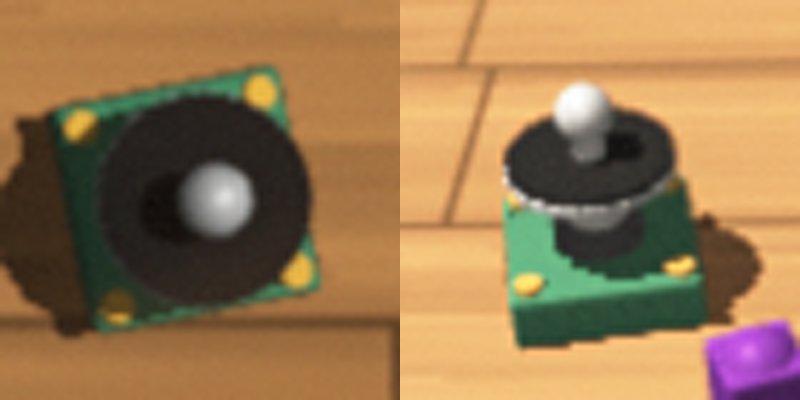

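Crop 1 confirms the target: green jade block, grey bell, steel flange, and a raised red lever pointing to world +x with a little +y. Crop 2 shows the stand, with the ball at top ≈(358,240) and scene ≈(282·.175+180, 105·.175+165) = (229,183), and the black collar below it.

```bash
cat >> h.py <<'E'
def blob(m,near,minA=15):
    n,l,st,ce=cv2.connectedComponentsWithStats(m.astype(np.uint8))
    i=min([k for k in range(1,n) if st[k,4]>=minA],key=lambda k:np.hypot(*(ce[k]-near)))
    return l==i
def hull(m):
    cs=cv2.findContours(m.astype(np.uint8),cv2.RETR_EXTERNAL,cv2.CHAIN_APPROX_NONE)[0]
    return cv2.convexHull(max(cs,key=cv2.contourArea)).reshape(-1,2).astype(float)
E
python3 - <<'E'
from h import *
t=cap('top');s=cap('scene')
def hsv(c): return cv2.cvtColor(c['p'],cv2.COLOR_RGB2HSV).astype(int)
ht,hs=hsv(t),hsv(s)
# ball
U=[]
for c,h,nr in((t,ht,(358,240)),(s,hs,(229+53,183))):
  pass
win=lambda h,x0,x1,y0,y1:np.pad(np.ones((y1-y0,x1-x0),bool),((y0,h.shape[0]-y1),(x0,h.shape[1]-x1)))
bt=blob((ht[...,1]<40)&(ht[...,2]>95)&win(ht,345,375,228,255),(358,240))
bs=blob((hs[...,1]<40)&(hs[...,2]>95)&win(hs,195,228,175,190),(212,184))
for m in(bt,bs):
    e=cv2.minEnclosingCircle(hull(m).astype(np.float32));print('ball',e,m.sum());U.append(e[0])
print('ball tri',tri([t,s],U))
# collar: dark
ct=blob((ht[...,2]<75)&(ht[...,1]<110)&win(ht,330,390,215,262),(356,240))
e=cv2.fitEllipse(hull(ct).astype(np.float32));print('collar',e)
for z in(60,70,80,90,100):print(z,plane(t,e[0],z).round(1))
# flange + jade in top
ft=blob((ht[...,1]<40)&(ht[...,2]>150)&win(ht,180,225,205,250),(210,228))
H=hull(ft).astype(np.float32);e=cv2.minEnclosingCircle(H);print('flange',e,plane(t,e[0],8).round(1))
J=[]
for c,h,nr,n in((t,ht,(199,227),'t'),(s,hs,(341,203),'s')):
    m=blob((h[...,0]>50)&(h[...,0]<95)&(h[...,1]>45)&(h[...,2]>45),nr,40)
    r=cv2.minAreaRect(hull(m).astype(np.float32));mm=np.argwhere(m)
    print('jade',n,m.sum(),r,cv2.boundingRect(hull(m).astype(np.int32)))
    if n=='t':
        b=plane(t,cv2.boxPoints(r),84);print(b.round(1).tolist(),b.mean(0))
        print([np.degrees(np.arctan2(*(b[i+1]-b[i])[[1,0]])).round(1) for i in range(3)])
E
```

```text
ball ((358.0, 239.5), 5.852449893951416) 106
ball ((211.3478240966797, 184.7391357421875), 5.018970966339111) 75
ball tri (array([ 475.55142735, -184.34827043,  106.08766511]), [np.float64(0.7911417145394669), np.float64(0.7911417145393898)])
collar ((349.8469543457031, 241.38485717773438), (40.804317474365234, 47.94638442993164), 70.7799301147461)
60 [[ 471.  -172.4   60. ]]
70 [[ 471.1 -171.1   70. ]]
80 [[ 471.1 -169.8   80. ]]
90 [[ 471.2 -168.4   90. ]]
100 [[ 471.3 -167.1  100. ]]
flange ((203.03053283691406, 226.54962158203125), 17.04016876220703) [[506.8 187.9   8. ]]
jade t 328 ((198.19810485839844, 225.9434051513672), (17.856870651245117, 18.818395614624023), 74.05460357666016) (188, 216, 22, 21)
[[520.4, 214.0, 84.0], [532.7, 171.3, 84.0], [492.4, 159.3, 84.0], [480.1, 201.8, 84.0]] [506.42409139 186.60547772  84.        ]
[np.float64(-73.9), np.float64(-163.4), np.float64(106.1)]
jade s 222 ((341.0, 201.5), (17.0, 16.0), 90.0) (333, 193, 17, 18)
```

Ball centre is at about (475.5, -184.3, 106). The head is at about (506.5, 187), yaw about 16°. Next I'll refine with the wrist camera on the way, stand first.

```bash
cat >> h.py <<'E'
def dp(target,o=None):
    T=toolT(o or get_obs());return (T[:3,:3].T@(np.array(target)-T[:3,3])/1000).round(4)
E
python3 - <<'E'
from h import *
c=vision.capture('wrist');M=np.array(c['T_tool_cam']);print(M.round(3),c['vfov'],c['cx'],c['cy'],c['dist'])
print(dp([475,-184,260]),dp([400,-184,260]))
E
```

```text
[[ 0.00000e+00  9.54000e-01  2.99000e-01  8.12950e+01]
 [ 1.00000e+00  0.00000e+00 -2.00000e-03  1.07000e+00]
 [-2.00000e-03  2.99000e-01 -9.54000e-01 -1.58546e+02]
 [ 0.00000e+00  0.00000e+00  0.00000e+00  1.00000e+00]] 67.3737685355801 270.6443645469286 212.58412336037145 [0.0084567 0.        0.        0.        0.       ]
[ 0.4001 -0.2097 -0.0333] [ 0.3284 -0.2317 -0.0333]
```

```bash
python3 -m pendant '{"dp":[[0.05,-0.026,-0.02],[0.1,-0.052,-0.035],[0.15,-0.079,-0.035],[0.2,-0.105,-0.035],[0.25,-0.131,-0.035],[0.3,-0.157,-0.035],[0.35,-0.184,-0.035],[0.40,-0.21,-0.035]],"rotation":[[0,0,0],[0,0,0],[0,0,0],[0,0,0],[0,0,0],[0,0,0],[0,0,0],[0,0,0]]}'
cat > st.py <<'E'
from h import *
import sys
c=cap('wrist');np.save('w_'+sys.argv[1]+'.npy',c,allow_pickle=True);save(c,'pics/w_'+sys.argv[1]+'.png')
o=get_obs();print(np.round(o['tool_pos'],1),np.round(o['tcp_rot'],4),np.abs(o['dq']).max().round(3))
E
python3 st.py s1
python3 -m pendant '{"dp":[[-0.03,0.03,-0.02],[-0.06,0.06,-0.04],[-0.06,0.06,-0.04],[-0.06,0.06,-0.04]],"rotation":[[0,0,0],[0,0,0],[0,0,0],[0,0,0]]}'
python3 st.py s2
python3 -c "
import cv2,numpy as np
cv2.imwrite('pics/ws.png',np.hstack([cv2.resize(cv2.imread(f'pics/w_s{i}.png'),(400,300)) for i in(1,2)]))"
```

```text
time: 1.35
tool_pos: [476.0, -182.3, 261.9]
tcp_rot: [3.141, -0.0, 0.298]
contact_force: [0.5, -0.8, -0.0]
grip_width: 91.9
finger_force: 0.0
[ 479.7 -177.6  261.7] [-3.1398 -0.0039  0.3014] 0.16
time: 1.9
tool_pos: [435.0, -258.4, 301.3]
tcp_rot: [-3.141, 0.0, 0.297]
contact_force: [0.3, -0.7, -0.2]
grip_width: 91.6
finger_force: 0.0
[ 435.1 -258.   301.2] [-3.1405e+00  3.0000e-04  2.9800e-01] 0.012
```

View pics/ws.png

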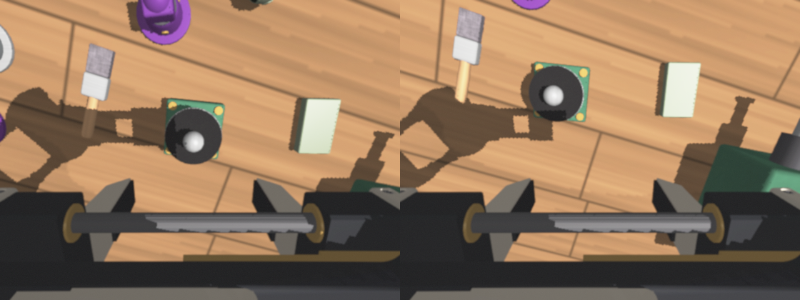

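The wrist pictures show the ball and collar clearly: ball near (271,197) in s1 and (214,134) in s2, on 560-wide images. The arm was still moving at s1, so I'll take another settled view and measure.

```bash
python3 st.py s2
python3 -m pendant '{"dp":[[0.04,-0.05,0.01],[0.08,-0.1,0.03],[0.08,-0.1,0.03],[0.08,-0.1,0.03],[0.08,-0.1,0.03]],"rotation":[[0,0,0],[0,0,0],[0,0,0],[0,0,0],[0,0,0]]}'
python3 st.py s3
cat > ball.py <<'E'
from h import *
cs=[];us=[];fe=[]
top=cap('top');
for n in('s1','s2','s3'):
    c=np.load(f'w_{n}.npy',allow_pickle=True).item()
    g=proj(c,[475.5,-184.3,106])[0];h=cv2.cvtColor(c['p'],cv2.COLOR_RGB2HSV).astype(int)
    yy,xx=np.mgrid[:420,:560];near=np.hypot(xx-g[0],yy-g[1])<70
    m=blob((h[...,2]>95)&(h[...,1]<45)&near&(np.hypot(xx-g[0],yy-g[1])<30),g)
    (u,r)=cv2.minEnclosingCircle(hull(m).astype(np.float32))
    dk=blob((h[...,2]<85)&(h[...,1]<120)&near,g,200)
    e=cv2.fitEllipse(hull(dk|m).astype(np.float32))
    print(n,g.round(1),u,round(r,1),m.sum(),'collar',np.round(e[0],1),np.round(e[1],1))
    cs.append(c);us.append(u);fe.append(e[0])
for k in((1,2),(0,1,2)):
  print('ball',tri([cs[i] for i in k],[us[i] for i in k]))
  print('collar',tri([cs[i] for i in k],[fe[i] for i in k]))
E
python3 ball.py; python3 -c "
from h import *
print(dp([480,165,270]))"
```

```text
[ 435.1 -257.8  301.1] [-3.1404e+00  5.0000e-04  2.9860e-01] 0.006
time: 2.62
tool_pos: [482.2, -140.5, 272.0]
tcp_rot: [3.141, -0.0, 0.297]
contact_force: [-0.0, -0.6, -0.8]
grip_width: 91.8
finger_force: 0.0
[ 482.1 -140.8  272. ] [ 3.1408e+00 -3.0000e-04  2.9640e-01] 0.006
s1 [270.8 197.5] (271.0972900390625, 198.3918914794922) 14.9 679 collar [254.6 188.1] [ 80.7 112.6]
s2 [215.6 133.7] (215.5, 133.5) 14.7 656 collar [210.7 132. ] [77.7 90.4]
s3 [306.1 211.3] (307.0, 212.5) 14.2 615 collar [291.5 198.4] [ 76.7 102.4]
ball (array([ 476.03713033, -184.75610663,  110.85758431]), [np.float64(0.21332753690905285), np.float64(0.2133275369090543)])
collar (array([ 471.85623028, -171.47099259,   56.95332923]), [np.float64(1.3825532008379138), np.float64(1.3825532008379673)])
ball (array([ 475.98930904, -184.67293492,  110.82270323]), [np.float64(0.18468232220030045), np.float64(0.28930977951407144), np.float64(0.15725591928988109)])
collar (array([ 470.98457324, -169.83220612,   57.88927194]), [np.float64(3.832782219643136), np.float64(1.2584647456937679), np.float64(3.1110544733350123)])
[ 0.0873 -0.2931  0.0018]
```

Ball centre is (476, -184.7, ~109±2), so the collar top is at about 85. Now the head.

```bash
python3 -m pendant '{"dp":[[0.02,-0.06,0],[0.04,-0.12,0],[0.06,-0.18,0],[0.08,-0.24,0],[0.09,-0.29,0],[0.09,-0.29,0],[0.09,-0.29,0]],"rotation":[[0,0,0],[0,0,0],[0,0,0],[0,0,0],[0,0,0],[0,0,0],[0,0,0]]}'
python3 st.py h1
python3 -m pendant '{"dp":[[-0.04,-0.04,-0.01],[-0.06,-0.09,-0.02],[-0.06,-0.09,-0.02],[-0.06,-0.09,-0.02]],"rotation":[[0,0,0],[0,0,0],[0,0,0],[0,0,0]]}'
python3 st.py h2
python3 -c "
import cv2,numpy as np
cv2.imwrite('pics/wh.png',np.hstack([cv2.resize(cv2.imread(f'pics/w_h{i}.png'),(400,300)) for i in(1,2)]))"
```

```text
time: 3.6
tool_pos: [483.4, 163.1, 271.8]
tcp_rot: [3.141, -0.0, 0.297]
contact_force: [0.4, 0.2, -0.2]
grip_width: 91.8
finger_force: 0.0
[483.5 162.6 271.8] [ 3.141  -0.      0.2961] 0.014
time: 4.15
tool_pos: [400.1, 231.2, 291.8]
tcp_rot: [3.141, -0.001, 0.296]
contact_force: [0.7, -0.1, 0.4]
grip_width: 91.7
finger_force: 0.0
[400.3 231.1 291.5] [3.141  0.     0.2957] 0.008
```

View pics/wh.png

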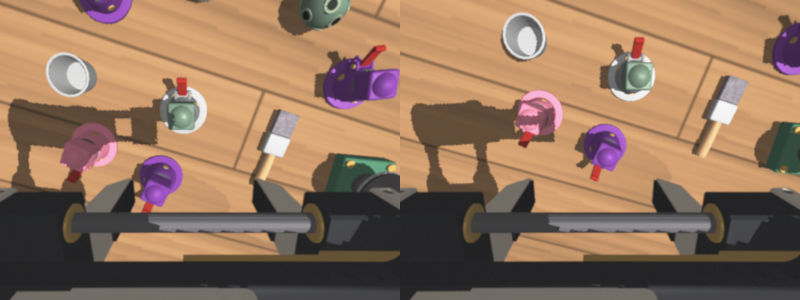

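In the wrist views the head is at about (256,160) in h1 and (332,105) in h2. Its lever points up the image (tool +x), so tool yaw nearly matches head yaw.

```bash
cat > head.py <<'E'
from h import *
from scipy.optimize import least_squares
cs=[];us=[];lv=[];fl=[]
for n in('h1','h2'):
    c=np.load(f'w_{n}.npy',allow_pickle=True).item();h=cv2.cvtColor(c['p'],cv2.COLOR_RGB2HSV).astype(int)
    g=proj(c,[506.5,187,70])[0];yy,xx=np.mgrid[:420,:560];near=np.hypot(xx-g[0],yy-g[1])<60
    j=blob((h[...,0]>50)&(h[...,0]<95)&(h[...,1]>45)&(h[...,2]>45)&near,g,100)
    r=cv2.minAreaRect(hull(j).astype(np.float32))
    f=blob((h[...,1]<40)&(h[...,2]>165)&near,g,100);H=hull(f)
    P=plane(c,H,8)[:,:2]
    # robust circle with known centre unknowns
    s=least_squares(lambda q:np.hypot(*(P-q[:2]).T)-q[2],[506,187,44],loss='soft_l1',f_scale=1)
    # top face brightest-> jade rect corners at z 84
    b=plane(c,cv2.boxPoints(r),84)
    rd=blob(((h[...,0]<6)|(h[...,0]>174))&(h[...,1]>150)&(h[...,2]>80)&near,g-[0,35],30)
    rr=cv2.minAreaRect(hull(rd).astype(np.float32))
    print(n,'jade',np.round(r[0],1),np.round(r[1],1),round(r[2],1),'flange',s.x.round(1),'lever',np.round(rr[0],1),np.round(rr[1],1),round(rr[2],1))
    e=[(b[i+1]-b[i]) for i in range(3)];print(' edges',[(round(np.linalg.norm(v),1),round(np.degrees(np.arctan2(v[1],v[0])),1)) for v in e],b.mean(0).round(1))
    cs.append(c);us.append(r[0]);lv.append(rr[0]);fl.append(proj(c,[*s.x[:2],8])[0])
print('jade',tri(cs,us));L=tri(cs,lv);print('lever',L);print('flange',tri(cs,fl))
E
python3 head.py
```

```text
Traceback (most recent call last):
  File "head.py", line 7, in <module>
    j=blob((h[...,0]>50)&(h[...,0]<95)&(h[...,1]>45)&(h[...,2]>45)&near,g,100)
  File "h.py", line 30, in blob
    i=min([k for k in range(1,n) if st[k,4]>=minA],key=lambda k:np.hypot(*(ce[k]-near)))
ValueError: min() iterable argument is empty
```

```bash
sed -i "s/    g=proj(c,\[506.5,187,70\])\[0\]/    g=proj(c,[506.5,187,70])[0];iy,ix=g.astype(int)[::-1];print(n,g,h[iy-16:iy+17:8,ix-16:ix+17:8].tolist() if n=='h1' else '')/; s/(h\[...,1\]>45)&(h\[...,2\]>45)/(h[...,1]>25)\&(h[...,2]>35)/" head.py; python3 head.py
```

```text
h1 [254.94869247 161.68131649] [[[63, 42, 135], [64, 41, 137], [65, 43, 137], [64, 40, 134], [66, 40, 127]], [[64, 41, 167], [63, 38, 126], [66, 42, 151], [62, 42, 153], [63, 38, 180]], [[63, 34, 75], [64, 42, 144], [63, 35, 191], [64, 41, 179], [63, 41, 170]], [[65, 37, 76], [64, 39, 138], [63, 41, 166], [62, 41, 170], [64, 42, 172]], [[68, 39, 78], [63, 39, 136], [64, 41, 136], [65, 39, 165], [65, 40, 161]]]
h1 jade [253.5 161. ] [38. 37.] 90.0 flange [506.4 186.9  42.8] lever [254.  120.5] [23. 12.] 90.0
 edges [(np.float64(39.8), np.float64(-73.0)), (np.float64(41.5), np.float64(-162.9)), (np.float64(41.3), np.float64(107.0))] [508.5 188.6  84. ]
h2 [333.19287083 106.79048457] 
h2 jade [332.4 106.5] [40.  40.1] 2.6 flange [514.4 169.6   8. ] lever [332.7  66.4] [12.9 29.2] 11.3
 edges [(np.float64(41.7), np.float64(16.5)), (np.float64(43.4), np.float64(-75.5)), (np.float64(41.9), np.float64(-161.2))] [505.1 190.3  84. ]
jade (array([506.67705825, 188.4746399 ,  71.13014706]), [np.float64(0.4000100216917301), np.float64(0.40001002169168737)])
lever (array([548.67656253, 200.73308269,  56.033866  ]), [np.float64(0.4926267013105045), np.float64(0.49262670131048536)])
flange (array([511.82467947, 184.024005  ,  69.13611643]), [np.float64(3.712862981744194), np.float64(3.7128629817441445)])
```

```bash
python3 -c "
from h import *
print(dp([506.5,187.7,51.5]),get_obs()['time'])"
```

```text
[0.089  0.0723 0.2401] 4.2
```

```bash
python3 -m pendant '{"dp":[[0.04,0.035,0.03],[0.08,0.065,0.06],[0.089,0.0723,0.1],[0.089,0.0723,0.14],[0.089,0.0723,0.17],[0.089,0.0723,0.17]],"rotation":[[0,0,0],[0,0,0],[0,0,0],[0,0,0],[0,0,0],[0,0,0]]}'
python3 -c "
from h import *
print(dp([506.5,187.7,51.5]),get_obs()['time'])"
```

```text
time: 4.95
tool_pos: [504.8, 187.4, 119.1]
tcp_rot: [-3.141, 0.006, 0.295]
contact_force: [-0.1, -0.8, 0.0]
grip_width: 91.8
finger_force: 0.0
[0.0021 0.0002 0.0676] 4.95
```

```bash
python3 -m pendant '{"dp":[[0,0,0.03],[0,0,0.05],[0,0,0.062],[0,0,0.069],[0,0,0.069],[0,0,0.069]],"rotation":[[0,0,0],[0,0,0],[0,0,0],[0,0,0],[0,0,0],[0,0,0]]}'
python3 -m pendant '{"dp":[[0,0,0],[0,0,0],[0,0,0],[0,0,0],[0,0,0],[0,0,0]],"rotation":[[0,0,0],[0,0,0],[0,0,0],[0,0,0],[0,0,0],[0,0,0]]}' 0.03
python3 st.py g1
```

```text
time: 5.7
tool_pos: [506.2, 189.5, 53.4]
tcp_rot: [3.141, -0.001, 0.298]
contact_force: [-0.5, 0.6, -0.2]
grip_width: 91.7
finger_force: 0.0
time: 6.45
tool_pos: [505.6, 189.5, 52.7]
tcp_rot: [-3.142, 0.0, 0.298]
contact_force: [-0.1, 0.9, -0.3]
grip_width: 41.7
finger_force: 29.9
[505.7 189.5  52.7] [-3.1415e+00  1.0000e-04  2.9770e-01] 0.001
```

Gripped at 41.7 mm. Lift and carry towards the stand.

```bash
python3 -m pendant '{"dp":[[0,0,-0.015],[0,0,-0.045],[0,0,-0.09],[0,0,-0.13],[0,0,-0.16],[0,0,-0.16],[0,0,-0.16]],"rotation":[[0,0,0],[0,0,0],[0,0,0],[0,0,0],[0,0,0],[0,0,0],[0,0,0]]}'
python3 st.py l1
python3 -c "
from h import *
c=cap('scene');save(c,'pics/l1s.png');print(dp([476,-184.7,212]))"
```

```text
time: 7.38
tool_pos: [504.6, 189.1, 211.1]
tcp_rot: [-3.141, 0.003, 0.298]
contact_force: [-0.0, 1.0, -7.7]
grip_width: 41.9
finger_force: 29.9
[504.5 189.1 210.7] [-3.1414  0.004   0.2978] 0.008
[-0.137   0.349  -0.0008]
```

View pics/w_l1.png

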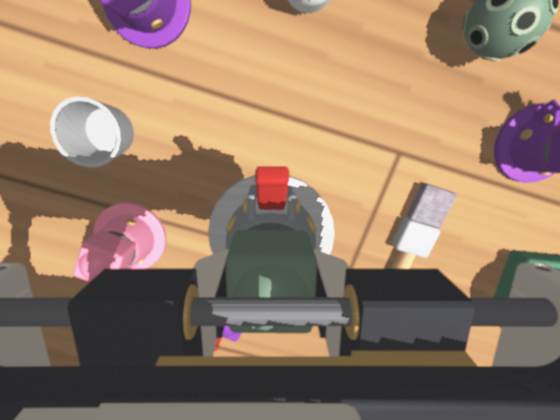

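Lifted: the wrist view shows the head held square, with its flange arc around (271,225) and the lever still raised at (272,190). It weighs 7.7 N. I'll fit the flange arc to get the in-hand offset.

```bash
cat > inhand.py <<'E'
from h import *
from scipy.optimize import least_squares
import sys
c=np.load(f'w_{sys.argv[1]}.npy',allow_pickle=True).item();o=get_obs();T=toolT(o)
h=cv2.cvtColor(c['p'],cv2.COLOR_RGB2HSV).astype(int)
yy,xx=np.mgrid[:420,:560]
m=(h[...,1]<45)&(h[...,2]>100)&(yy<262)&(yy>150)&(xx>200)&(xx<345)
m=blob(m,(271,215),200)
# outer arc: per angle about (271,232) farthest pixel
H=hull(m);H=H[(H[:,1]<225)]
zf=o['tool_pos'][2]-52.7+8
P=plane(c,H,zf);Q=((P-T[:3,3])@T[:3,:3])[:,:2]
for fr in (0,1):
    f=(lambda q:np.hypot(*(Q-q[:2]).T)-(q[2] if fr else 44))
    s=least_squares(f,[0,0,44],loss='soft_l1',f_scale=.5);print(len(Q),s.x.round(2),np.abs(f(s.x)).mean().round(2))
E
python3 inhand.py l1
```

```text
19 [ 0.15  1.32 44.  ] 0.21
19 [ 0.55  1.35 43.69] 0.19
```

```bash
python3 -m pendant '{"dp":[[-0.01,0.03,0],[-0.03,0.08,0],[-0.05,0.13,0],[-0.07,0.18,0],[-0.09,0.23,0],[-0.11,0.28,0],[-0.125,0.325,0],[-0.137,0.349,0]],"rotation":[[0,0,0],[0,0,0],[0,0,0],[0,0,0],[0,0,0],[0,0,0],[0,0,0],[0,0,0]]}'
python3 -m pendant '{"dp":[[0,0,0],[0,0,0],[0,0,0]],"rotation":[[0,0,0],[0,0,0],[0,0,0]]}'
python3 st.py a1; python3 inhand.py a1
python3 - <<'E'
from h import *
a=cap('scene');b=cap('top');
cv2.imwrite('pics/above.png',np.hstack([cv2.resize(a['p'][100:240,150:290],(400,400),interpolation=cv2.INTER_CUBIC),cv2.resize(b['p'][170:310,290:430],(400,400),interpolation=cv2.INTER_CUBIC)])[:,:,::-1])
print(dp([476,-184.7,212]))
E
```

```text
time: 8.48
tool_pos: [476.4, -186.7, 211.3]
tcp_rot: [-3.14, 0.002, 0.296]
contact_force: [0.6, 1.0, -6.8]
grip_width: 41.5
finger_force: 29.9
time: 8.85
tool_pos: [477.1, -183.5, 212.3]
tcp_rot: [-3.141, 0.001, 0.299]
contact_force: [-0.7, 0.0, -6.6]
grip_width: 41.8
finger_force: 29.9
[ 477.2 -183.5  212.5] [-3.1412e+00  3.0000e-04  2.9920e-01] 0.004
17 [ 9.87 -1.68 44.  ] 4.71
17 [22.37  6.22 31.9 ] 4.32
[-0.0015  0.0006  0.0007]
```

View pics/above.png

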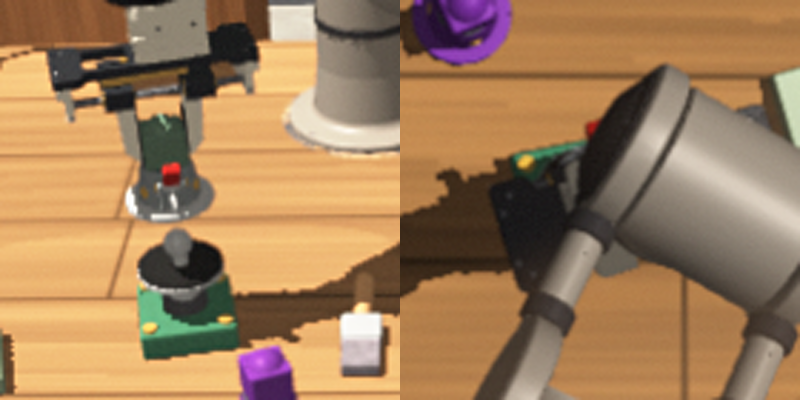

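The scene crop shows the head hanging level above the ball with the lever up; the flange sits slightly left of the ball line. I'll compare flange and ball pixels in the scene camera to quantify it.

```bash
cat > cmp.py <<'E'
from h import *
cs=[cap('scene') for _ in range(3)];s=cs[0];s['p']=np.mean([c['p'] for c in cs],0).round().astype(np.uint8)
o=get_obs();T=toolT(o);h=cv2.cvtColor(s['p'],cv2.COLOR_RGB2HSV).astype(int);yy,xx=np.mgrid[:420,:560]
gb=proj(s,[476,-184.7,109])[0]
hb=T[:3,3]-[0,0,52.7-4];gf=proj(s,hb)[0]
# ball: grey, vs dark collar / brown bench
m=blob((h[...,1]<60)&(h[...,2]>90)&(np.hypot(xx-gb[0],yy-gb[1])<9),gb)
H=hull(m);cols=np.argwhere(m);print('ball rows',[(r,np.where(m[r])[0][[0,-1]].tolist()) for r in np.unique(cols[:,0])])
print('pred ball',gb.round(1),'pred flange',gf.round(1))
near=(abs(xx-gf[0])<22)&(yy>gf[1]-8)&(yy<gf[1]+12)
f=blob((h[...,1]<70)&near,gf,30);H=hull(f)
print('flange rows',[(r,np.where(f[r])[0][[0,-1]].tolist()) for r in np.unique(np.argwhere(f)[:,0])])
print(o['tool_pos'],'mm/px',1/(proj(s,hb+[0,1,0])[0]-gf)[0])
c2=(h[...,2]<70)&(abs(xx-gb[0])<22)&(yy>gb[1])&(yy<gb[1]+22);c2=blob(c2,gb+[0,7],60)
print('collar rows',[(r,np.where(c2[r])[0][[0,-1]].tolist()) for r in np.unique(np.argwhere(c2)[:,0])],proj(s,[476,-184.7,85])[0].round(1))
E
python3 cmp.py
```

```text
ball rows [(np.int64(181), [210, 214]), (np.int64(182), [208, 215]), (np.int64(183), [208, 216]), (np.int64(184), [208, 216]), (np.int64(185), [207, 216]), (np.int64(186), [208, 216]), (np.int64(187), [208, 215]), (np.int64(188), [209, 214]), (np.int64(189), [210, 214]), (np.int64(190), [211, 214]), (np.int64(191), [211, 214]), (np.int64(192), [211, 213])]
pred ball [210.8 184. ] pred flange [208.8 167.9]
flange rows [(np.int64(160), [199, 217]), (np.int64(161), [199, 218]), (np.int64(162), [199, 220]), (np.int64(163), [199, 221]), (np.int64(164), [198, 222]), (np.int64(165), [197, 223]), (np.int64(166), [195, 223]), (np.int64(167), [194, 223]), (np.int64(168), [194, 223]), (np.int64(169), [194, 223]), (np.int64(170), [194, 223]), (np.int64(171), [194, 222]), (np.int64(172), [194, 222]), (np.int64(173), [195, 221]), (np.int64(174), [196, 219]), (np.int64(175), [197, 217]), (np.int64(176), [199, 215]), (np.int64(177), [203, 210])]
[ 477.21044445 -184.09990954  212.78645052] mm/px 2.8476161571054974
collar rows [(np.int64(185), [217, 221]), (np.int64(186), [206, 223]), (np.int64(187), [204, 225]), (np.int64(188), [202, 226]), (np.int64(189), [201, 226]), (np.int64(190), [200, 226]), (np.int64(191), [199, 227]), (np.int64(192), [199, 227]), (np.int64(193), [199, 227]), (np.int64(194), [199, 226]), (np.int64(195), [199, 226]), (np.int64(196), [200, 225]), (np.int64(197), [201, 223]), (np.int64(198), [202, 222]), (np.int64(199), [204, 220]), (np.int64(200), [206, 216])] [211.7 190.8]
```

The scene camera suggests the head should go about +3 mm in y, while the wrist view says about 1 mm. To cancel camera bias, I'll view the ball from two tool yaws 90° apart, with the head held out of the way.

```bash
python3 -m pendant '{"dp":[[-0.03,0,0],[-0.07,0,0],[-0.11,0,0],[-0.11,0,0],[-0.11,0,0],[-0.11,0,0]],"rotation":[[0,0,0],[0,0,0],[0,0,0],[0,0,0],[0,0,0],[0,0,0]]}'
python3 st.py A
python3 - <<'E'
from h import *
o=get_obs();print(dp([443,-79,212]))
c=np.load('w_A.npy',allow_pickle=True).item();print(proj(c,[476,-184.7,109]))
E
```

```text
time: 9.9
tool_pos: [372.7, -216.6, 212.8]
tcp_rot: [3.141, -0.001, 0.299]
contact_force: [-0.9, 0.5, -6.8]
grip_width: 41.9
finger_force: 30.0
[ 372.6 -216.5  212.7] [ 3.1413e+00 -2.0000e-04  2.9870e-01] 0.003
[ 0.1077 -0.1107  0.0007]
[[268.46808946  77.04281273]]
```

```bash
python3 -m pendant '{"dp":[[0,-0.01,0],[0.015,-0.03,0],[0.03,-0.05,0],[0.05,-0.07,0],[0.07,-0.09,0],[0.09,-0.105,0],[0.108,-0.111,0],[0.108,-0.111,0]],"rotation":[[0,0,0.18],[0,0,0.36],[0,0,0.54],[0,0,0.72],[0,0,0.9],[0,0,1.08],[0,0,1.26],[0,0,1.44]]}'
python3 -m pendant '{"dp":[[0,0,0],[0,0,0],[0,0,0],[0,0,0]],"rotation":[[0,0,0.13],[0,0,0.13],[0,0,0.13],[0,0,0.13]]}'
python3 st.py B
cat > ab.py <<'E'
from h import *
Z=108.;X=[];Rs=[]
for n in('A','B'):
    c=np.load(f'w_{n}.npy',allow_pickle=True).item();h=cv2.cvtColor(c['p'],cv2.COLOR_RGB2HSV).astype(int)
    g=proj(c,[476,-184.7,109])[0];yy,xx=np.mgrid[:420,:560]
    m=blob((h[...,2]>85)&(h[...,1]<50)&(np.hypot(xx-g[0],yy-g[1])<32),g,100)
    H=hull(m);u,r=cv2.minEnclosingCircle(H.astype(np.float32));ar=cv2.boundingRect(H.astype(np.int32))
    w=plane(c,u,Z)[0];print(n,g.round(1),np.round(u,1),round(r,1),m.sum(),ar,w.round(2))
    T=c['T'];X.append(w[:2])
    f=T[:3,1].copy();f=f[:2]/np.linalg.norm(f[:2]);Rs.append(np.array([[f[0],f[1]],[f[1],-f[0]]]))  # cols: tool x, tool y
Rs=[np.column_stack([r[:,0],r[:,1]]) for r in Rs]
A=np.block([[np.eye(2),Rs[0]],[np.eye(2),Rs[1]]]);print('ball xy, bias tool xy',np.linalg.solve(A,np.hstack(X)).round(2))
E
python3 ab.py
```

```text
time: 10.95
tool_pos: [444.0, -77.6, 212.5]
tcp_rot: [-3.141, 0.0, -1.145]
contact_force: [-0.2, -0.3, -7.1]
grip_width: 42.0
finger_force: 30.0
time: 11.45
tool_pos: [442.7, -78.9, 212.7]
tcp_rot: [3.142, -0.0, -1.271]
contact_force: [-0.5, -0.1, -6.9]
grip_width: 41.6
finger_force: 30.0
[442.7 -78.9 212.7] [ 3.1416e+00 -1.0000e-04 -1.2711e+00] 0.006
A [268.5  77. ] [267.6  76.3] 22.3 1425 (248, 54, 41, 45) [ 476.4 -183.9  108. ]
B [269.9  75.1] [270.   75.3] 21.7 1374 (250, 54, 41, 44) [ 475.91 -184.68  108.  ]
ball xy, bias tool xy [ 4.7577e+02 -1.8405e+02  6.4000e-01  5.0000e-02]
```

```bash
sed -i "s/o=get_obs();T=toolT(o)/T=c['T']@np.linalg.inv(np.array(vision.capture('wrist')['T_tool_cam']));o={'tool_pos':T[:3,3]}/" inhand.py
for n in l1 A B; do python3 inhand.py $n; done
python3 -c "
import cv2,numpy as np
cv2.imwrite('pics/ab.png',np.hstack([cv2.imread(f'pics/w_{n}.png')[30:280,170:370] for n in('l1','A','B')]))"
```

```text
19 [1.68e+00 2.00e-02 4.40e+01] 0.22
19 [ 2.22  0.06 43.59] 0.19
17 [ 1.02  0.2  44.  ] 0.24
17 [ 1.71  0.17 43.47] 0.18
16 [ 1.23 -0.38 44.  ] 0.51
16 [ 0.9  -0.49 44.29] 0.53
```

View pics/ab.png

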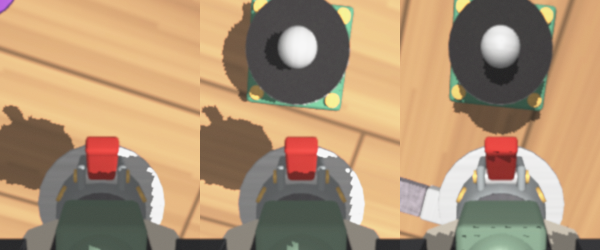

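Wrist views A and B agree: in-hand offset ≈(0.4, 0) mm in tool axes and ball ≈(475.8, -184.1). I'll recheck the scene camera here with unoccluded edges.

```bash
python3 cmp.py; python3 - <<'E'
from h import *
t=cap('top');h=cv2.cvtColor(t['p'],cv2.COLOR_RGB2HSV).astype(int);yy,xx=np.mgrid[:420,:560]
m=(h[...,1]<50)&(h[...,2]>80)&(np.hypot(xx-358,yy-240)<9)
print(m.sum(),np.argwhere(m).mean(0) if m.any() else '',[plane(t,u,108).round(1).tolist() for u in((357.5,239.5),(358.5,240))])
s=cap('scene');g=proj(s,[476,-184.7,109])[0].astype(int);print(s['p'][g[1]+7,190:236].mean(1).round(0).tolist());
o=get_obs();g=proj(s,np.array(o['tool_pos'])-[0,0,48.7])[0].astype(int);print(g,s['p'][g[1]+1,g[0]-22:g[0]+22].tolist())
E
```

```text
ball rows [(np.int64(180), [209, 214]), (np.int64(181), [208, 215]), (np.int64(182), [208, 215]), (np.int64(183), [207, 216]), (np.int64(184), [207, 216]), (np.int64(185), [207, 216]), (np.int64(186), [207, 216]), (np.int64(187), [207, 215]), (np.int64(188), [208, 214]), (np.int64(189), [210, 214]), (np.int64(190), [210, 214]), (np.int64(191), [210, 214]), (np.int64(192), [210, 213])]
pred ball [210.8 184. ] pred flange [246.9 161.1]
flange rows [(np.int64(154), [234, 255]), (np.int64(155), [234, 256]), (np.int64(156), [234, 258]), (np.int64(157), [234, 260]), (np.int64(158), [232, 260]), (np.int64(159), [232, 261]), (np.int64(160), [232, 261]), (np.int64(161), [232, 261]), (np.int64(162), [232, 261]), (np.int64(163), [232, 261]), (np.int64(164), [232, 260]), (np.int64(165), [233, 259]), (np.int64(166), [234, 258]), (np.int64(167), [234, 257]), (np.int64(168), [236, 255]), (np.int64(169), [238, 252]), (np.int64(170), [242, 246])]
[442.65945952 -78.95459969 212.74082927] mm/px 2.878196699862661
collar rows [(np.int64(185), [217, 221]), (np.int64(186), [217, 223]), (np.int64(187), [204
[... 798 characters left out ...]
, 169, 105], [227, 169, 103], [227, 170, 105], [226, 166, 102], [227, 169, 104], [227, 167, 105], [228, 167, 105], [224, 171, 120], [203, 177, 150], [172, 167, 159], [145, 145, 138], [122, 122, 117], [79, 81, 76], [77, 76, 74], [84, 86, 84], [113, 115, 111], [147, 150, 144], [149, 145, 135], [158, 134, 97], [168, 126, 61], [168, 126, 59], [147, 115, 71], [108, 103, 91], [113, 113, 109], [108, 108, 105], [100, 101, 97], [93, 94, 91], [84, 84, 84], [81, 80, 77], [76, 76, 72], [75, 75, 71], [77, 77, 74], [83, 82, 80], [91, 92, 86], [104, 101, 97], [105, 103, 100], [102, 100, 96], [103, 100, 94], [154, 122, 96], [211, 155, 101], [227, 163, 103], [228, 168, 107], [226, 162, 103], [227, 165, 105]]
```

The scene now puts the ball at about -182.5 in y and the wrist says -184.1. I'll blend to ball ≈(475.6, -183.5) and use lateral force on contact for the rest. I'll stay at this yaw.

```bash
python3 -c "
from h import *
o=get_obs();print(dp([475.5,-183.2,185]),o['tcp_rot'],o['joint_positions'])"
```

```text
[ 0.1093 -0.0007  0.0278] [-3.14153402e+00 -1.29908988e-04 -1.27212063e+00] [-3.47141453e-01  2.17269173e-01  1.74068501e+00 -7.39313142e-05
  1.18351346e+00  2.49580342e+00]
```

```bash
python3 -m pendant '{"dp":[[0.02,0,0],[0.05,0,0],[0.08,0,0],[0.1,0,0.005],[0.1093,-0.0007,0.015],[0.1093,-0.0007,0.0278],[0.1093,-0.0007,0.0278],[0.1093,-0.0007,0.0278]],"rotation":[[0,0,0],[0,0,0],[0,0,0],[0,0,0],[0,0,0],[0,0,0],[0,0,0],[0,0,0]]}'
python3 -m pendant '{"dp":[[0,0,0],[0,0,0]],"rotation":[[0,0,0],[0,0,0]]}'
python3 - <<'E'
from h import *
o=get_obs();print(o['tool_pos'].round(2) if hasattr(o['tool_pos'],'round') else o['tool_pos'],o['tcp_rot'],o['contact_force'],o['moment'])
E
python3 cmp.py | grep -v collar
```

```text
time: 12.9
tool_pos: [475.5, -182.5, 185.0]
tcp_rot: [3.142, 0.0, -1.271]
contact_force: [0.1, -0.0, -6.1]
grip_width: 41.9
finger_force: 30.0
time: 13.15
tool_pos: [475.7, -183.0, 185.4]
tcp_rot: [-3.141, -0.001, -1.272]
contact_force: [-0.1, 0.6, -6.7]
grip_width: 42.3
finger_force: 30.0
[ 475.66 -183.04  185.37] [-3.14098417e+00 -7.36455560e-04 -1.27182217e+00] [-0.12076969  0.62921675 -6.67718273] [ 0.18703101  0.0202231  -0.00594858]
ball rows [(np.int64(175), [211, 211]), (np.int64(176), [208, 212]), (np.int64(177), [209, 212]), (np.int64(178), [205, 212]), (np.int64(179), [204, 218]), (np.int64(180), [203, 218]), (np.int64(181), [203, 219]), (np.int64(182), [203, 219]), (np.int64(183), [202, 219]), (np.int64(184), [202, 216]), (np.int64(185), [204, 216]), (np.int64(186), [207, 215]), (np.int64(187), [208, 215]), (np.int64(188), [209, 214]), (np.int64(189), [211, 214]), (np.int64(190), [211, 214]), (np.int64(191), [211, 214]), (np.int64(192), [211, 213])]
pred ball [210.8 184. ] pred flange [210.3 175.9]
flange rows [(np.int64(168), [200, 219]), (np.int64(169), [198, 219]), (np.int64(170), [197, 222]), (np.int64(171), [197, 223]), (np.int64(172), [196, 224]), (np.int64(173), [195, 224]), (np.int64(174), [195, 225]), (np.int64(175), [195, 225]), (np.int64(176), [196, 225]), (np.int64(177), [196, 224]), (np.int64(178), [196, 224]), (np.int64(179), [196, 224]), (np.int64(180), [196, 223]), (np.int64(181), [197, 222]), (np.int64(182), [197, 220]), (np.int64(183), [199, 219]), (np.int64(184), [201, 219]), (np.int64(185), [204, 220]), (np.int64(186), [204, 222]), (np.int64(187), [204, 224])]
[ 475.54700759 -183.16608695  185.1212286 ] mm/px 2.88504699792032
```

```bash
python3 -m pendant '{"dp":[[-0.0008,0,0.01],[-0.0008,0,0.02],[-0.0008,0,0.026],[-0.0008,0,0.03],[-0.0008,0,0.03]],"rotation":[[0,0,0],[0,0,0],[0,0,0],[0,0,0],[0,0,0]]}'
python3 -m pendant '{"dp":[[0,0,0.001],[0,0,0.002],[0,0,0.003],[0,0,0.003]],"rotation":[[0,0,0],[0,0,0],[0,0,0],[0,0,0]]}'
python3 -c "
from h import *
o=get_obs();print(o['tool_pos'],o['contact_force'],o['moment'])"
```

```text
time: 13.92
tool_pos: [475.1, -182.3, 154.6]
tcp_rot: [3.141, 0.0, -1.272]
contact_force: [0.9, 0.3, -6.7]
grip_width: 41.7
finger_force: 30.0
time: 14.42
tool_pos: [475.2, -182.4, 151.9]
tcp_rot: [3.142, -0.0, -1.272]
contact_force: [-0.2, -0.2, -6.4]
grip_width: 41.7
finger_force: 30.0
[ 475.21104982 -182.42152913  151.90061559] [-0.23177911 -0.23753714 -6.39217537] [ 0.15672345 -0.00526562  0.033525  ]
```

```bash
for i in 1 2 3; do python3 -m pendant '{"dp":[[0,0,0.0007],[0,0,0.0014],[0,0,0.0014]],"rotation":[[0,0,0],[0,0,0],[0,0,0]]}' | sed -n '1,2p;4p' | tr '\n' ' ';echo; python3 -c "
from h import *
print(np.round(get_obs()['moment'],2))"; done
```

```text
time: 14.8 tool_pos: [475.2, -182.4, 150.4] contact_force: [0.8, -0.0, -6.3] 
[0.18 0.   0.01]
time: 15.18 tool_pos: [475.3, -182.5, 149.1] contact_force: [1.1, -0.0, -6.5] 
[ 0.12 -0.07 -0.01]
time: 15.55 tool_pos: [475.4, -182.6, 148.0] contact_force: [0.3, -0.7, -3.7] 
[ 0.01  0.04 -0.02]
```

Jaw contact at TCP z≈148.4, with lateral forces near zero. Continuing in small steps.

```bash
for i in 1 2 3; do python3 -m pendant '{"dp":[[0,0,0.0007],[0,0,0.0014],[0,0,0.0014]],"rotation":[[0,0,0],[0,0,0],[0,0,0]]}' | sed -n '1,2p;4p' | tr '\n' ' '; python3 -c "
from h import *
print(np.round(get_obs()['moment'],2))"; done
```

```text
time: 15.92 tool_pos: [475.5, -182.6, 146.6] contact_force: [0.8, 0.1, -0.4] [-0.01 -0.02 -0.  ]
time: 16.3 tool_pos: [475.4, -182.5, 144.9] contact_force: [0.1, -0.1, -0.9] [-0.01 -0.12  0.05]
time: 16.68 tool_pos: [475.3, -182.4, 143.3] contact_force: [0.9, 0.1, -1.5] [-0.04 -0.22 -0.03]
```

```bash
for i in 1 2; do python3 -m pendant '{"dp":[[0,0,0.0007],[0,0,0.0014],[0,0,0.0014]],"rotation":[[0,0,0],[0,0,0],[0,0,0]]}' | sed -n '1,2p;4p' | tr '\n' ' '; python3 -c "
from h import *
o=get_obs();print(np.round(o['moment'],2),np.round(o['tcp_rot'],3))"; done
python3 - <<'E'
from h import *
a=cap('scene');w=cap('wrist');save(w,'pics/w_p.png')
cv2.imwrite('pics/press.png',np.hstack([cv2.resize(a['p'][130:230,165:265],(400,400),interpolation=cv2.INTER_CUBIC),cv2.resize(w['p'][100:300,170:370],(400,400))])[:,:,::-1])
E
```

```text
time: 17.05 tool_pos: [475.3, -182.4, 142.0] contact_force: [0.2, -0.2, -0.8] [-0.05 -0.21  0.01] [-3.141 -0.    -1.272]
time: 17.42 tool_pos: [475.0, -182.3, 140.0] contact_force: [2.5, -1.9, -7.8] [-0.14 -0.51 -0.04] [ 3.141e+00  1.000e-03 -1.272e+00]
```

View pics/press.png

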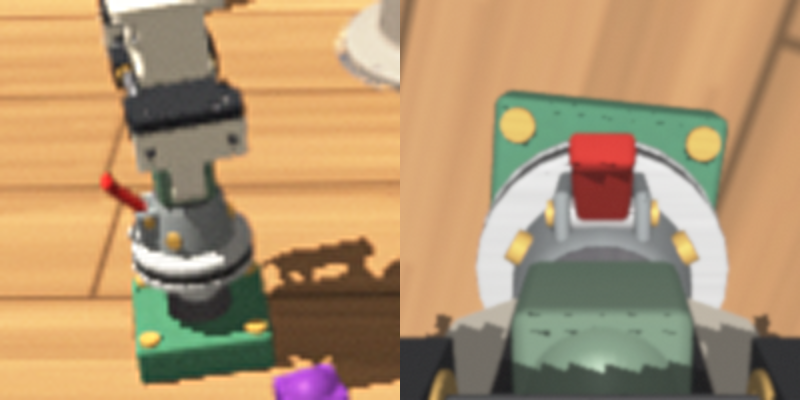

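The scene and wrist crops show the flange almost on the collar with the lever up. The lateral reaction (+2.5, -1.9) says to shift about 1 mm towards +x/-y; I'll do that and continue down.

```bash
python3 -m pendant '{"dp":[[0.0005,-0.0002,0],[0.001,-0.0004,0],[0.001,-0.0004,0],[0.001,-0.0004,0]],"rotation":[[0,0,0],[0,0,0],[0,0,0],[0,0,0]]}' | sed -n '1,2p;4p' | tr '\n' ' '; python3 -c "
from h import *
o=get_obs();print(np.round(o['moment'],2),np.round(o['tcp_rot'],3))"
for i in 1 2; do python3 -m pendant '{"dp":[[0,0,0.0005],[0,0,0.001],[0,0,0.001]],"rotation":[[0,0,0],[0,0,0],[0,0,0]]}' | sed -n '1,2p;4p' | tr '\n' ' '; python3 -c "
from h import *
o=get_obs();print(np.round(o['moment'],2),np.round(o['tcp_rot'],3))"; done
```

```text
time: 18.02 tool_pos: [475.3, -182.8, 140.4] contact_force: [-1.6, 1.0, -8.4] [ 0.42  0.21 -0.05] [ 3.140e+00  1.000e-03 -1.272e+00]
time: 18.4 tool_pos: [475.8, -183.3, 139.8] contact_force: [-2.4, 1.7, -4.2] [0.62 0.47 0.04] [ 3.142 -0.    -1.272]
time: 18.77 tool_pos: [476.1, -183.3, 138.7] contact_force: [-2.4, 0.9, -3.6] [ 0.56  0.38 -0.06] [-3.141 -0.    -1.272]
```

```bash
python3 -m pendant '{"dp":[[-0.0003,0.0002,0],[-0.0005,0.0003,0],[-0.0005,0.0003,0]],"rotation":[[0,0,0],[0,0,0],[0,0,0]]}' | sed -n '1,2p;4p' | tr '\n' ' '; python3 -c "
from h import *
o=get_obs();print(np.round(o['moment'],2),np.round(o['tcp_rot'],3))"
for i in 1 2; do python3 -m pendant '{"dp":[[0,0,0.0005],[0,0,0.001],[0,0,0.001]],"rotation":[[0,0,0],[0,0,0],[0,0,0]]}' | sed -n '1,2p;4p' | tr '\n' ' '; python3 -c "
from h import *
o=get_obs();print(np.round(o['moment'],2),np.round(o['tcp_rot'],3))"; done
```

```text
time: 19.15 tool_pos: [475.9, -183.1, 138.7] contact_force: [0.4, 0.5, -7.4] [ 0.29 -0.21 -0.06] [-3.141e+00 -1.000e-03 -1.272e+00]
time: 19.52 tool_pos: [475.5, -182.9, 137.7] contact_force: [0.2, 1.0, -5.8] [ 0.27 -0.17 -0.  ] [-3.142 -0.    -1.272]
time: 19.9 tool_pos: [475.5, -182.8, 136.8] contact_force: [-0.6, 0.7, -3.5] [0.27 0.03 0.02] [-3.142 -0.    -1.272]
```

```bash
for i in 1 2; do python3 -m pendant '{"dp":[[0,0,0.0004],[0,0,0.0007],[0,0,0.0007]],"rotation":[[0,0,0],[0,0,0],[0,0,0]]}' | sed -n '1,2p;4p' | tr '\n' ' '; python3 -c "
from h import *
o=get_obs();print(np.round(o['moment'],2),np.round(o['tcp_rot'],3))"; done
```

```text
time: 20.27 tool_pos: [475.5, -182.8, 136.3] contact_force: [-1.2, 2.5, 1.3] [0.4  0.28 0.01] [-3.141 -0.    -1.272]
time: 20.65 tool_pos: [475.5, -182.9, 136.1] contact_force: [-4.0, 2.1, 7.7] [0.57 0.65 0.04] [-3.141e+00 -1.000e-03 -1.272e+00]
```

Stiffness is now about 12 N/mm, exactly 12 mm below first jaw contact, which matches collar contact. I'll relieve the lateral force and check the push once more.

```bash
python3 -m pendant '{"dp":[[-0.0002,0.0002,0],[-0.0003,0.0003,0.0002],[-0.0003,0.0003,0.0002],[-0.0003,0.0003,0.0002]],"rotation":[[0,0,0],[0,0,0],[0,0,0],[0,0,0]]}' | sed -n '1,2p;4p' | tr '\n' ' '; python3 -c "
from h import *
o=get_obs();print(np.round(o['moment'],2),np.round(o['tcp_rot'],3))"
```

```text
time: 21.15 tool_pos: [475.5, -182.8, 136.1] contact_force: [-3.4, 2.9, 7.2] [ 0.57  0.55 -0.08] [-3.141e+00 -1.000e-03 -1.272e+00]
```

```bash
python3 -m pendant '{"dp":[[0,0,-0.0003],[0,0,-0.0003],[0,0,-0.0003],[0,0,-0.0003],[0,0,-0.0003]],"rotation":[[0,0,0],[0,0,0],[0,0,0],[0,0,0],[0,0,0]]}' 0.09
python3 -m pendant '{"dp":[[0,0,-0.03],[0,0,-0.08],[-0.02,0,-0.12],[-0.06,0,-0.13],[-0.09,0,-0.13],[-0.09,0,-0.13],[-0.09,0,-0.13]],"rotation":[[0,0,0],[0,0,0],[0,0,0],[0,0,0],[0,0,0],[0,0,0],[0,0,0]]}'
python3 st.py r1
cat > after.py <<'E'
from h import *
from scipy.optimize import least_squares
import sys
c=np.load(f'w_{sys.argv[1]}.npy',allow_pickle=True).item();h=cv2.cvtColor(c['p'],cv2.COLOR_RGB2HSV).astype(int);yy,xx=np.mgrid[:420,:560]
zc=float(sys.argv[2]);g=proj(c,[475.7,-183.3,zc+8])[0];near=np.hypot(xx-g[0],yy-g[1])<90
f=blob((h[...,1]<40)&(h[...,2]>150)&near,g,200);P=plane(c,hull(f),zc+8)[:,:2]
s=least_squares(lambda q:np.hypot(*(P-q[:2]).T)-q[2],[475,-183,44],loss='soft_l1',f_scale=.5);print('flange',s.x.round(1),f.sum(),g)
r=blob(((h[...,0]<6)|(h[...,0]>174))&(h[...,1]>150)&(h[...,2]>70)&near,g,60);rr=cv2.minAreaRect(hull(r).astype(np.float32))
print('lever',np.round(rr,1) if 0 else rr,[np.round(np.argwhere(r)[k],0).tolist() for k in(0,-1)])
print('lever ends pred up/down', [proj(c,[475.7+d*.295,-183.3-d*.956,zc+z])[0].round(1).tolist() for d,z in((30,34),(30+38*np.cos(.9)-4*np.sin(.9),34+38*np.sin(.9)+4*np.cos(.9)),(68,38))])
E
python3 after.py r1 83.7
```

```text
time: 21.78
tool_pos: [475.1, -182.7, 135.3]
tcp_rot: [3.142, -0.0, -1.272]
contact_force: [-0.1, -0.8, 0.3]
grip_width: 86.6
finger_force: 0.0
time: 22.65
tool_pos: [448.9, -97.1, 265.4]
tcp_rot: [-3.141, -0.001, -1.272]
contact_force: [-0.3, 0.5, 0.5]
grip_width: 89.9
finger_force: 0.0
[448.9 -97.3 265.3] [ 3.1414e+00 -4.0000e-04 -1.2726e+00] 0.007
flange [ 477.5 -190.3    8.9] 229 [270.39673089 105.94335969]
lever ((270.5, 46.0), (42.0, 19.0), 90.0) [[25, 263], [67, 277]]
lever ends pred up/down [[270.3, 69.6], [270.3, 34.9], [270.3, 19.5]]
```

```bash
python3 - <<'E'
from h import *
from scipy.optimize import least_squares
c=np.load('w_r1.npy',allow_pickle=True).item();h=cv2.cvtColor(c['p'],cv2.COLOR_RGB2HSV).astype(int);yy,xx=np.mgrid[:420,:560]
g=proj(c,[475.7,-183.3,92])[0];d=np.hypot(xx-g[0],yy-g[1])
f=(h[...,1]<45)&(h[...,2]>110)&(d>38)&(d<90);f=cv2.morphologyEx(f.astype(np.uint8),cv2.MORPH_OPEN,np.ones((3,3)))>0
l=cv2.connectedComponentsWithStats(f.astype(np.uint8));print(l[2][1:][l[2][1:,4]>60].tolist())
H=hull(f);P=plane(c,H,92)[:,:2]
s=least_squares(lambda q:np.hypot(*(P-q[:2]).T)-q[2],[475,-183,44],loss='soft_l1',f_scale=.5);print('flange',s.x.round(1),len(P))
a=cap('scene');h=cv2.cvtColor(a['p'],cv2.COLOR_RGB2HSV).astype(int)
t=np.linspace(0,2*np.pi,73)
for z in(84,88,92):
    q=proj(a,np.c_[475.7+44*np.cos(t),-183.3+44*np.sin(t),0*t+z]);print(z,q.min(0).round(1),q.max(0).round(1))
g=q.mean(0);m=(h[...,1]<60)&(h[...,2]>140)&(abs(xx-g[0])<19)&(abs(yy-g[1])<16)
print([(int(r),np.where(m[r])[0][[0,-1]].tolist()) for r in np.unique(np.argwhere(m)[:,0])])
print('column 212 down',[a['p'][r,205:220:5].mean(1).round(0).tolist() for r in range(188,206)])
E
```

```text
[[227, 59, 36, 85, 710], [279, 59, 36, 85, 743]]
flange [ 473.2 -184.8   42. ] 15
84 [197.2 182.8] [227.3 199.8]
88 [197.  181.7] [227.2 198.6]
92 [196.8 180.6] [227.  197.5]
[(179, [201, 203]), (180, [201, 203]), (181, [202, 204]), (182, [202, 205]), (183, [202, 212]), (184, [199, 210]), (185, [199, 209]), (186, [205, 207]), (187, [198, 207]), (188, [197, 208]), (189, [197, 206]), (190, [205, 205]), (191, [198, 226]), (192, [198, 226]), (193, [198, 225]), (194, [198, 224]), (195, [198, 222]), (196, [198, 221]), (197, [199, 219]), (198, [203, 216]), (199, [201, 210]), (200, [201, 219]), (201, [202, 213]), (202, [205, 209])]
column 212 down [[146.0, 122.0, 91.0], [146.0, 123.0, 90.0], [142.0, 109.0, 87.0], [144.0, 95.0, 87.0], [141.0, 94.0, 88.0], [150.0, 83.0, 84.0], [218.0, 85.0, 110.0], [243.0, 172.0, 238.0], [247.0, 242.0, 247.0], [247.0, 247.0, 233.0], [201.0, 212.0, 157.0], [106.0, 143.0, 87.0], [95.0, 73.0, 53.0], [162.0, 110.0, 135.0], [149.0, 135.0, 120.0], [140.0, 112.0, 108.0], [139.0, 76.0, 105.0], [143.0, 49.0, 62.0]]
```

Numbers are consistent with the flange sitting on the collar and the lever still up. Next: close the fingers and go above the lever at head x≈57, which is about (492.4, -237.8).

```bash
python3 -c "
from h import *
print(dp([492.4,-237.8,190]))"
python3 -m pendant '{"dp":[[0.03,0,0],[0.07,0,0],[0.11,0,0],[0.14,0,0],[0.147,0.0,0],[0.147,0.0,0]],"rotation":[[0,0,0],[0,0,0],[0,0,0],[0,0,0],[0,0,0],[0,0,0]]}' 0
python3 -c "
from h import *
print(dp([492.4,-237.8,160]))"
```

```text
[ 0.147  -0.0004  0.0752]
time: 23.5
tool_pos: [491.6, -237.4, 264.8]
tcp_rot: [3.141, 0.001, -1.273]
contact_force: [-0.4, -0.1, 0.2]
grip_width: 34.7
finger_force: 0.0
[ 0.0008 -0.0007  0.1048]
```

```bash
python3 -m pendant '{"dp":[[0,0,0.01],[0,0,0.03],[0,0,0.05],[0,0,0.07],[0,0,0.09],[0.0005,0,0.105],[0.0005,0,0.105]],"rotation":[[0,0,0],[0,0,0],[0,0,0],[0,0,0],[0,0,0],[0,0,0],[0,0,0]]}' 0
python3 -m pendant '{"dp":[[0,0,0.003],[0,0,0.006],[0,0,0.009],[0,0,0.012],[0,0,0.015],[0,0,0.015]],"rotation":[[0,0,0],[0,0,0],[0,0,0],[0,0,0],[0,0,0],[0,0,0]]}'
```

```text
time: 24.38
tool_pos: [491.4, -236.8, 159.4]
tcp_rot: [3.14, 0.002, -1.272]
contact_force: [0.3, -0.3, 0.4]
grip_width: 0.2
finger_force: 0.0
time: 25.12
tool_pos: [493.2, -239.4, 146.9]
tcp_rot: [-3.139, -0.005, -1.272]
contact_force: [-0.6, -4.1, 5.9]
grip_width: 0.3
finger_force: 3.4
```

The reaction is outward: the finger's inner edge is on the paddle's end face. I'll back off, move 7 mm inward and press again.

```bash
python3 -m pendant '{"dp":[[0,0,-0.008],[-0.002,0,-0.015],[-0.007,0,-0.015],[-0.007,0,-0.015]],"rotation":[[0,0,0],[0,0,0],[0,0,0],[0,0,0]]}'
python3 -m pendant '{"dp":[[0,0,0.004],[0,0,0.007],[0,0,0.01],[0,0,0.012],[0,0,0.012]],"rotation":[[0,0,0],[0,0,0],[0,0,0],[0,0,0],[0,0,0]]}'
```

```text
time: 25.62
tool_pos: [489.7, -230.2, 160.3]
tcp_rot: [3.141, 0.001, -1.272]
contact_force: [0.5, -0.9, 0.3]
grip_width: 0.5
finger_force: 0.0
time: 26.25
tool_pos: [490.0, -231.0, 148.4]
tcp_rot: [-3.141, -0.0, -1.272]
contact_force: [-0.1, 0.1, 1.6]
grip_width: 0.5
finger_force: 0.2
```

```bash
python3 -m pendant '{"dp":[[0,0,0.002],[0,0,0.004],[0,0,0.004]],"rotation":[[0,0,0],[0,0,0],[0,0,0]]}'
```

```text
time: 26.62
tool_pos: [490.9, -232.6, 145.7]
tcp_rot: [-3.14, -0.005, -1.272]
contact_force: [-0.3, -4.1, 5.8]
grip_width: 0.6
finger_force: 3.1
```

Friction outward is jamming the lever as its tip slides out. The finger must follow the tip's arc, out as well as down.

```bash
python3 -m pendant '{"dp":[[0.003,0,0],[0.006,0,0.001],[0.009,0,0.0034],[0.0109,0,0.0058],[0.0126,0,0.0083],[0.0126,0,0.0083]],"rotation":[[0,0,0],[0,0,0],[0,0,0],[0,0,0],[0,0,0],[0,0,0]]}'; python3 -c "
from h import *
print(np.round(get_obs()['moment'],2))"
```

```text
time: 27.38
tool_pos: [493.6, -243.0, 135.7]
tcp_rot: [3.141, 0.0, -1.272]
contact_force: [0.1, 1.9, 1.3]
grip_width: 0.6
finger_force: 0.4
[ 0.22 -0.03 -0.01]
```

```bash
python3 -m pendant '{"dp":[[0.0014,0,0.0027],[0.0027,0,0.0054],[0.0037,0,0.008],[0.0047,0,0.011],[0.0047,0,0.011]],"rotation":[[0,0,0],[0,0,0],[0,0,0],[0,0,0],[0,0,0]]}'; python3 -m pendant '{"dp":[[0.0003,0,0.0008],[0.0005,0,0.0015],[0.0005,0,0.0015]],"rotation":[[0,0,0],[0,0,0],[0,0,0]]}'
```

```text
time: 28.0
tool_pos: [495.0, -247.6, 124.8]
tcp_rot: [3.141, -0.0, -1.272]
contact_force: [0.2, 0.1, 1.1]
grip_width: 0.3
finger_force: 0.3
time: 28.38
tool_pos: [495.2, -247.9, 123.6]
tcp_rot: [3.142, -0.0, -1.272]
contact_force: [-1.5, 1.1, 2.1]
grip_width: 0.3
finger_force: 0.9
```

```bash
for i in 1 2 3; do python3 -m pendant '{"dp":[[0,0,0.0005],[0,0,0.001],[0,0,0.001]],"rotation":[[0,0,0],[0,0,0],[0,0,0]]}' | sed -n '1,2p;4p' | tr '\n' ' ';echo; done
```

```text
time: 28.75 tool_pos: [495.2, -248.0, 122.6] contact_force: [-0.0, -0.3, 1.3] 
time: 29.12 tool_pos: [495.3, -248.1, 121.7] contact_force: [-0.7, 0.3, 1.7] 
time: 29.5 tool_pos: [495.4, -248.2, 121.1] contact_force: [-1.8, 1.0, 5.4]
```

```bash
for i in 1 2; do python3 -m pendant '{"dp":[[0,0,0.0003],[0,0,0.0006],[0,0,0.0006]],"rotation":[[0,0,0],[0,0,0],[0,0,0]]}' | sed -n '1,2p;4p' | tr '\n' ' ';echo; done
```

```text
time: 29.88 tool_pos: [495.4, -248.3, 120.7] contact_force: [-0.4, -0.5, 7.0] 
time: 30.25 tool_pos: [495.5, -248.3, 120.3] contact_force: [-1.1, 0.3, 8.6]
```

The stop is at TCP z≈121, which is the level-lever height expected for a seated head. Retreat and verify.

```bash
python3 -m pendant '{"dp":[[0,0,-0.02],[0,0,-0.06],[0,0,-0.11],[-0.04,0,-0.15],[-0.09,0,-0.16],[-0.12,0,-0.17],[-0.12,0,-0.17],[-0.12,0,-0.17]],"rotation":[[0,0,0],[0,0,0],[0,0,0],[0,0,0],[0,0,0],[0,0,0],[0,0,0],[0,0,0]]}'
python3 st.py f1; python3 after.py f1 83.4
python3 - <<'E'
from h import *
s=cap('scene');c=np.load('w_f1.npy',allow_pickle=True).item()
U=np.array([.295,-.956,0]);yy,xx=np.mgrid[:420,:560]
rs=[]
for n,k in(('wrist',c),('scene',s)):
    h=cv2.cvtColor(k['p'],cv2.COLOR_RGB2HSV).astype(int)
    B=np.array([475.6,-183.3,83.4])
    pr={a:proj(k,B+U*(30+38*np.cos(a)-4*np.sin(a))+[0,0,34+38*np.sin(a)+4*np.cos(a)])[0].round(1).tolist() for a in(0.9,0.3,0.15,0)}
    g=np.array(pr[0]);m=((h[...,0]<6)|(h[...,0]>174))&(h[...,1]>150)&(h[...,2]>70)&(np.hypot(xx-g[0],yy-g[1])<60)
    r=blob(m,g,15);print(n,pr,'red bbox',cv2.boundingRect(hull(r).astype(np.int32)),'hinge',proj(k,B+U*30+[0,0,34])[0].round(1))
E
```

```text
time: 31.25
tool_pos: [460.0, -133.7, 289.0]
tcp_rot: [3.141, -0.0, -1.272]
contact_force: [-0.4, 0.0, -0.6]
grip_width: 0.5
finger_force: 0.0
[ 460.  -133.9  288.8] [ 3.1408e+00  2.0000e-04 -1.2727e+00] 0.008
flange [ 475.8 -184.4   44. ] 1968 [270.20840514 142.95651083]
lever ((270.5, 89.0), (40.0, 15.0), 90.0) [[69, 264], [109, 276]]
lever ends pred up/down [[270.1, 114.6], [270.1, 90.3], [270.1, 72.6]]
wrist {0.9: [270.2, 90.3], 0.3: [270.2, 74.6], 0.15: [270.2, 73.1], 0: [270.2, 72.7]} red bbox (263, 69, 16, 41) hinge [270.2 114.6]
scene {0.9: [192.1, 175.0], 0.3: [187.8, 181.0], 0.15: [187.4, 182.7], 0: [187.3, 184.4]} red bbox (187, 182, 13, 5) hinge [200.7 183.3]
```

The numbers check out. The flange fit gives radius 44.0 mm at z 91.4, centred at (475.8, -184.4). The lever in the scene is level, at row 184 against 184.4 predicted, and it stopped within about 0.5 mm of the expected height. The robot is clear of everything, so I'm handing in.

```bash
python3 -c "
from plant import workorder
print(workorder.close_job())"
```

```text
the job is handed in; nothing more can be done
None
```

I pressed the jade-block head onto the stand's ball until it met the collar, locked its lever down, and handed the job in at about 31 s; the hand-in gave no verdict, so seating and lock rest on my force and camera measurements.

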